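# Load a circuit board into a spring board vice

### The arm

A 6-joint arm with a two-finger parallel gripper is mounted at the origin on a cart in front of the work surface, level with it; the furniture and walls round the work are solid. World frame = base frame: x ahead of the robot, y to its left, z up, the work surface at z = 0. Lengths are in m, angles in rad, forces in N, time in s.
With the tool pointing down it reaches from about 0.35 to 0.775 m from the base axis. Payload 5.5 kg.
Tool frame: the origin (TCP) lies between the finger pads; the fingertips stand 11 mm ahead of it and the grasp point (between the pads) lies 8 mm behind it; z points along the fingers, y is the line along which they close (so a half turn about z gives the same grasp; the last joint's range is limited). The gripper opens to 85 mm and grips with 20 to 120 N. Pads are 22 mm wide; open, the fingers measure 114 mm over their backs; the gripper's body (76 mm by 85 mm) begins 54 mm behind the grasp point. The pads swing forward as they close: fully open they stand 13 mm farther back than shut.
Start: joints at [1.147, 0.313, 0.046, 1.304, 0, 1.431], TCP at [0.161, 0.552, 0.242] pointing down, gripper open.
Joint ranges: [-2.76, 2.76], [-0.86, 1.69], [-1.03, 1.26], [-2.2, 2.34], [-1.47, 1.5], [-3.14, 3.14]. Speed limits (rad/s): [2.57, 2.57, 3.14, 3.14, 3.14, 3.14].

### API

Orientations are given as a unit quaternion [w, x, y, z].
In Python, from bench import robot gives the robot as it stands.
- The arm moves only by the tool apply_moves, never from a script. Its argument "moves" is a list that holds one entry, the list of rows, each a list of 5 numbers: the opening, from -1 (shut) to 1 (fully open), then the shift along the tool's x, y, z normalised to -1 to 1, where 1 is 0.03 m, then the turn about the tool's z normalised to -1 to 1, where 1 is 4 degrees. A call has exactly 10 rows; each row shifts and turns the commanded pose from where the row before left it, along the tool's axes as they then stand; what a row does not reach is not made up. A row lasts 1/12 s, in which the tool goes at most 41.7 mm and 7.16 degrees, less where a joint would pass 70% of its speed; a pose out of reach is approached as far as the arm can. A call with a number of a shift or a turn outside -1 to 1 is refused whole. A call with a gripper value outside its range is refused whole. The fingers move at their own pace and stop on an object; "newtons" is the grip in N (left out, the last holds). Time passes only in rows, so rows that do not move let the fingers close, or fill a call up. It gives the time, the measured TCP pose, the force, the opening and the grip force at its end, in the units of the state.
- robot.state(): the state, without advancing time (a new reading comes with each control period).
- robot.camera(name): name is "side" or "top"; returns a dict with "image" (384x512x3 uint8, red, green, blue), "camera_matrix" (3x3 intrinsics, pixels), "rvec" (rotation vector, rad) and "tvec" (3), from world to camera coordinates, as OpenCV has them. Camera axes: x right, y down, z forward; pixel columns grow to the right and rows downward; lengths in m; the calibration is good to about 2 mm. A picture is of the moment at which its call begins. There is no depth.
- robot.close_job(): hands the job in; it is judged then, once.
The state is a dict: "time": time; "joints": joint angles; "joint_vel": joint speeds; "tau": joint torques, N m; "ee_pos": TCP position; "orientation": TCP orientation; "contact_force": force on the tool from outside, world axes, zero at the start; "ft_torque": the same for the moment, N m; "opening": finger opening in m; "gripper_force": force on a finger pad.
Only numpy, scipy, OpenCV 4.12 (cv2) and the standard library are available. Lean on these libraries where they do the work, as an engineer would, in place of code of your own. Each camera call takes 0.05 s, during which the arm holds its last target. There are 200 camera calls.

### The job

Take the circuit board off its little grey stand and load it into the spring board vice for soldering: push one of its short edges into the groove of the long-travel jaw (the one with the two long spring barrels) with the other edge still held up, far enough that this edge clears the other jaw, then lower that edge level with the other groove and let the two springs centre the board, level and midway along the jaws. Push gently: do not drive the jaw hard against its end stop, and leave the other things on the bench where they are.

Things in the scene. Friction and masses are not known exactly. Their poses are not given: they have to be found in the camera images.
- board: Green circuit board, 46 (x) by 64 mm (y), plate 2 mm thick at z 1.8 to 3.8 mm of its frame, 20 to 45 g, loose on the stand, parts up. Origin: mid-board, 1.8 mm under the plate. Parts up to 15 mm over the origin: round can at x 13, y -20 (10 mm wide), white block x -10.5 to -1.5, y -29.5 to -18.5. Grip it by the long sides (x = +/-23 mm). Either short edge (y = +/-32 mm) may go into either jaw.
- board_rest: Grey plastic stand, fixed, 32 mm (x) by 66 mm (y), with two upright ribs at y = +/-20 mm, top at 34 mm. The board lies on it, parallel within 0.1 rad and centred within 4 mm; its long sides overhang by 4 mm or more on each side. Origin: centre of the underside.
- board_vice: Spring board vice, fixed. Origin: underside centre of its steel foot (112 x 74 x 12 mm). The jaws close along its x axis, z is up. A 19 mm wide bar along x (top 42 mm over the bench) carries both jaws 56 mm apart; it is clamped anywhere within 10 mm of the foot's middle along x. That shift is not measured: find the jaws by feel or by eye. Fingers may straddle the bar.
- vice_mid (a point): Point over the foot's middle at groove height, 58 mm over the bench (axes as the vice; a seated board's origin is 2.8 mm lower). Each jaw is 34 mm wide (y). Groove: a V 3 mm high at the bottom, 7 mm at the mouth, 3.5 mm deep; upper lip: two tabs 4.5 mm wide at y = +/-14.8 mm, the board's parts pass between; lip top 6.5 mm over the groove's middle. Board against vice above 20 N is damage.
- long_side (a point): Mouth of the long-travel jaw (the -x one, two long spring barrels behind it) if the bar is in the middle: lip face 24.5 mm, groove bottom 28 mm from the bar's middle. Axes as the vice. Spring: 2 N at rest plus 0.7 N per mm. It must go back about 12.5 mm (10.8 N) for the board's other edge to clear the other lip, and meets its end stop at 16 mm (13.2 N).
- short_side (a point): Mouth of the short-travel jaw (the +x one, one short barrel behind it) if the bar is in the middle: lip face 24.5 mm, groove bottom 28 mm from the bar's middle. Axes as the vice. Same spring, but end stop after 7 mm. With the board seated each jaw stands pushed back about 4 mm (5 N).
- solder: Solder reel, 59 x 70 x 44 mm, between the stand and the vice. A bystander: leave it. Origin: centre of the underside.
- tape: Roll of amber tape lying flat, 54 mm wide, 12 mm high. A bystander: leave it. Origin: centre of the underside.
- braid: Coil of braid lying flat, 46 x 54 x 18 mm. A bystander: leave it. Origin: centre of the underside.
- swabs: Small carton, 55 x 85 x 24 mm. A bystander: leave it. Origin: centre of the underside.
There are look-alikes about, which are no part of the job. Leave any blue look-alike of the board alone.

How it is judged:
By the outcome, as a careful person would: the job done as asked, in the order asked, and still so for the second after the job is handed in, with the robot touching nothing.
It also fails if it takes over 54 s, if anything falls off the work surface, if the arm or the gripper's body presses on something with over 40 N, if the wrist force passes 120 N, or if a joint passes its speed limit or range.

## Working session

There is one attempt and no reset: what is moved stays moved. The work goes in short steps, Python scripts to look and compute and a tool call to move; the robot and the scene stay as the last step left them, time stands still between calls to the robot, and variables do not carry over. Pictures are saved under pics/ and viewed, at most 12 in all, crops included, and the job is handed in when it is done.

Besides the shell and the picture viewer there is one more tool, called as name(argument=value, ...) on one line, values as JSON. apply_moves: Moves the arm, as the interface text tells. Its arguments: {"type":"object","properties":{"moves":{"type":"array"},"newtons":{"type":"number"}},"required":["moves"]}

```bash
mkdir -p pics; ls; python3 - <<'E'
from bench import robot
import cv2,pickle
s=robot.state();print({k:s[k] for k in('time','ee_pos','orientation','opening','contact_force')})
for n in('top','side'):
    c=robot.camera(n);pickle.dump(c,open(f'pics/{n}0.pkl','wb'))
    im=c['image'][:,:,::-1]
    cv2.imwrite(f'pics/{n}0.png',cv2.resize(im,(800,600),interpolation=cv2.INTER_CUBIC))
    print(c['camera_matrix'],c['rvec'],c['tvec'])
E
```

```text
pics
{'time': 0.0, 'ee_pos': array([0.16079515, 0.55154349, 0.24138795]), 'orientation': array([-2.69421493e-04,  1.41415918e-01,  9.89949822e-01, -9.03264400e-04]), 'opening': 0.08501724850530949, 'contact_force': array([-0.69509239,  0.78100625, -0.31680212])}
[[431.94726708   0.         256.30024334]
 [  0.         431.94726708 196.58961255]
 [  0.           0.           1.        ]] [ 2.16595067 -2.12686878  0.16873251] [0.02152259 0.46128806 0.91766914]
[[498.46523791   0.         257.76701595]
 [  0.         498.46523791 186.85961369]
 [  0.           0.           1.        ]] [ 0.21078552  2.69512957 -1.43641952] [0.4512981  0.00205621 1.21830175]
```

View pics/top0.png

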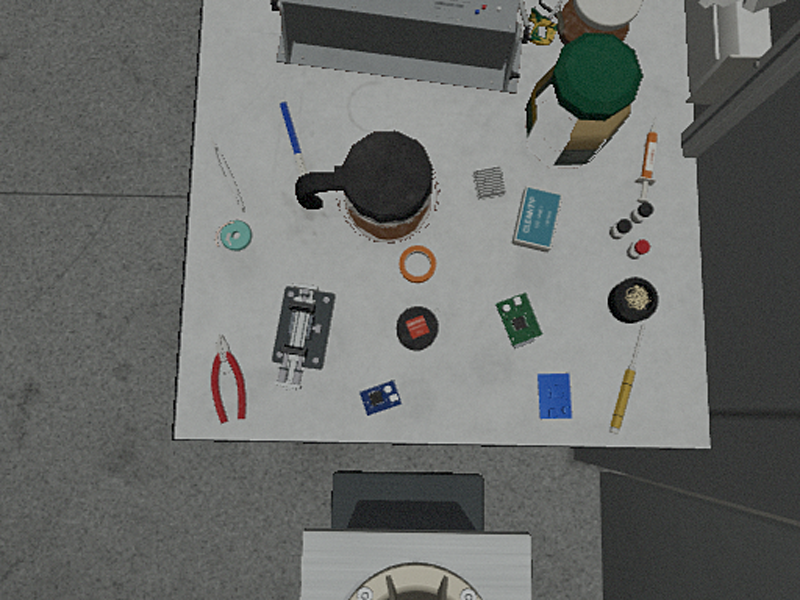

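View pics/side0.png

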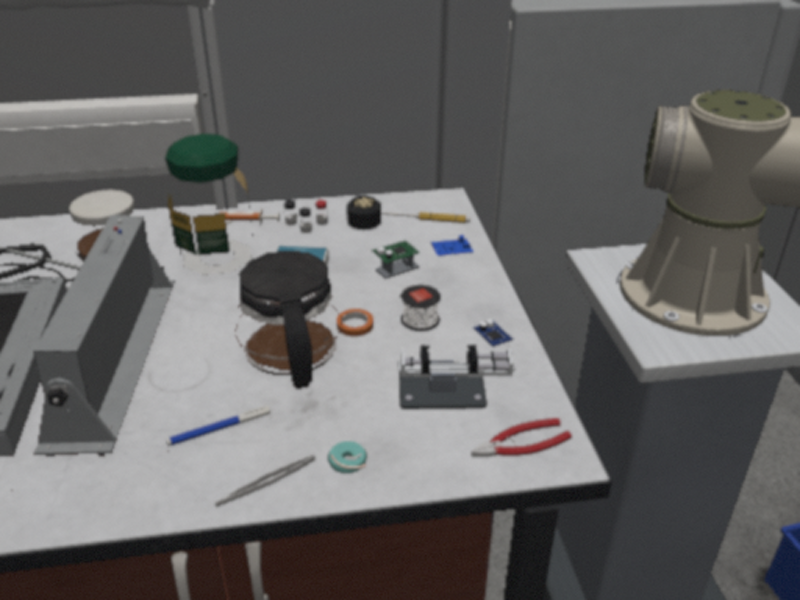

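Candidates (800×600 top view): green board on the stand (519,318), blue populated board (380,397), blue flat board (554,396). The description says green and on the stand, so I choose (519,318) and check it, along with the vice, in one crop.

```bash
cat > h.py <<'E'
import cv2,pickle,numpy as np
def ray(c,uv):
    R=cv2.Rodrigues(np.array(c['rvec']))[0];t=np.array(c['tvec']).ravel()
    K=np.array(c['camera_matrix']);d=R.T@np.linalg.solve(K,[uv[0],uv[1],1.]);return -R.T@t,d
def onz(c,uv,z):
    o,d=ray(c,uv);return o+d*(z-o[2])/d[2]
def proj(c,P):
    return cv2.projectPoints(np.array(P,float).reshape(-1,3),c['rvec'],c['tvec'],c['camera_matrix'],None)[0][:,0]
def tri(c1,a,c2,b):
    o1,d1=ray(c1,a);o2,d2=ray(c2,b)
    s=np.linalg.lstsq(np.c_[d1,-d2],o2-o1,rcond=None)[0]
    p,q=o1+s[0]*d1,o2+s[1]*d2;return (p+q)/2,np.linalg.norm(p-q)
def crop(im,x0,y0,w,h,W,H):return cv2.resize(im[y0:y0+h,x0:x0+w],(W,H),interpolation=cv2.INTER_CUBIC)
def load(n):return pickle.load(open(f'pics/{n}.pkl','rb'))
E
python3 - <<'E'
from h import *
T,S=load('top0'),load('side0')
t=np.ascontiguousarray(T['image'][:,:,::-1]);s=np.ascontiguousarray(S['image'][:,:,::-1])
o=np.zeros((600,800,3),np.uint8)
o[:300,:400]=crop(t,302,175,60,45,400,300); o[:300,400:]=crop(s,228,145,60,45,400,300)
o[300:,:400]=crop(t,160,178,80,60,400,300); o[300:,400:]=crop(s,252,212,80,60,400,300)
cv2.imwrite('pics/crop1.png',o)
for c,n,z in((T,'top',.0378),(S,'side',.0378)):
    im=c['image'].astype(int);m=((im[...,1]>im[...,0]+18)&(im[...,1]>im[...,2]+12)).astype(np.uint8)
    k,l,st,ce=cv2.connectedComponentsWithStats(m)
    for i in range(1,k):
        if st[i,4]>60:print(n,st[i],ce[i],onz(c,ce[i],z))
E
```

```text
top [ 354   21   57   53 2200] [382.305       46.65727273] [ 0.81829047 -0.25673392  0.0378    ]
top [317 188  30  33 442] [332.02941176 204.45701357] [ 0.44600575 -0.1365106   0.0378    ]
side [107  86  44  21 699] [128.57653791  96.21316166] [ 0.77574915 -0.58227744  0.0378    ]
side [244 155  22  13 113] [255.24778761 160.94690265] [ 0.44261186 -0.13124047  0.0378    ]
```

View pics/crop1.png

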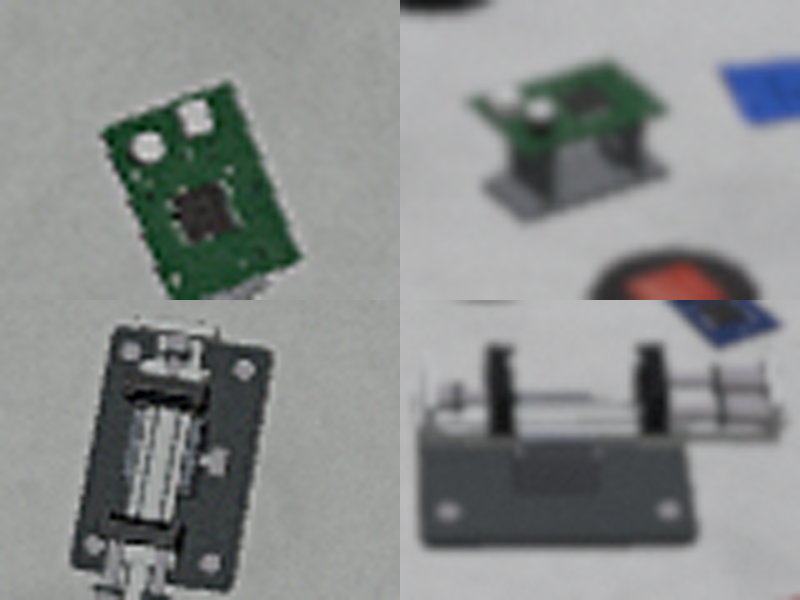

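The crop confirms the green populated board on the grey stand, with its can (150,147) and block (197,117) at the far end. So board −y points away from the robot. The long barrels are on the robot side of the vice (lower edge of the top crop, right in the side crop), so vice +x points away from the robot.

```bash
python3 - <<'E'
from h import *
T,S=load('top0'),load('side0')
im=T['image'].astype(int)
m=((im[...,1]>im[...,0]+18)&(im[...,1]>im[...,2]+12)).astype(np.uint8)
l=cv2.connectedComponents(m)[1];b=(l==l[209,325]) if l[209,325] else (l==l[200,340])
cnt=cv2.findContours(m[180:230,300:360].copy(),cv2.RETR_EXTERNAL,cv2.CHAIN_APPROX_NONE)[0]
c=max(cnt,key=cv2.contourArea)+np.array([300,180])
box=cv2.boxPoints(cv2.minAreaRect(c));W=np.array([onz(T,p,.0378)[:2] for p in box])
print('board',W.round(4),'ctr',W.mean(0).round(4),[np.linalg.norm(W[i]-W[(i+1)%4]).round(4) for i in range(4)])
e=W[1]-W[0];f=W[2]-W[1];L=e if np.linalg.norm(e)>np.linalg.norm(f) else f
print('long dir deg',np.degrees(np.arctan2(L[1],L[0])))
# top holes refine
g=cv2.cvtColor(T['image'],cv2.COLOR_RGB2GRAY).astype(float)
H=[]
for q in((130,350),(245,370),(210,563),(95,545)):
    u,v=160+q[0]/5,178+(q[1]-300)/5;u0,v0=int(round(u)),int(round(v))
    p=g[v0-2:v0+3,u0-2:u0+3];w=np.clip(p-np.percentile(p,40),0,None);yy,xx=np.mgrid[v0-2:v0+3,u0-2:u0+3]
    H.append(onz(T,((w*xx).sum()/w.sum(),(w*yy).sum()/w.sum()),.012)[:2])
H=np.array(H);print('holes',H.round(4),'ctr',H.mean(0))
d1=H[0]-H[3];d2=H[1]-H[2];print(np.degrees([np.arctan2(*d1[::-1]),np.arctan2(*d2[::-1])]),[np.linalg.norm(d) for d in(d1,d2,H[0]-H[1])])
ax=(d1+d2);ax/=np.linalg.norm(ax);n=np.array([-ax[1],ax[0]]);C=H.mean(0)
# profiles along the axis at lip-top height, both cameras
for c,nm,z,offs in((T,'top',.0645,(-.006,0,.006)),(S,'side',.060,(.0148,))):
    gg=cv2.cvtColor(c['image'],cv2.COLOR_RGB2GRAY)
    for o in offs:
        xs=np.arange(-.06,.0601,.002);P=[np.r_[C+x*ax+o*n,z] for x in xs];q=proj(c,P).astype(np.float32)
        v=cv2.remap(gg,q[None,:,0],q[None,:,1],cv2.INTER_LINEAR)[0];print(nm,o,list(zip((xs*1000).round().astype(int).tolist(),v.tolist())))
print('tcp px',proj(T,[[.161,.552,.242]]))
E
```

```text
board [[ 0.4688 -0.103 ]
 [ 0.4863 -0.1443]
 [ 0.4266 -0.1674]
 [ 0.4095 -0.1265]] ctr [ 0.4478 -0.1353] [np.float64(0.0448), np.float64(0.064), np.float64(0.0443), np.float64(0.0638)]
long dir deg -158.8139263187189
holes [[0.4809 0.1895]
 [0.4742 0.1381]
 [0.3862 0.1503]
 [0.3932 0.2019]] ctr [0.43364477 0.16994138]
[-8.07422184 -7.89853188] [np.float64(0.08857480590186302), np.float64(0.08879499248813306), np.float64(0.05183742594617611)]
top -0.006 [(-60, 164), (-58, 159), (-56, 156), (-54, 144), (-52, 147), (-50, 166), (-48, 166), (-46, 156), (-44, 110), (-42, 48), (-40, 61), (-38, 59), (-36, 44), (-34, 33), (-32, 128), (-30, 162), (-28, 161), (-26, 158), (-24, 158), (-22, 156), (-20, 154), (-18, 160), (-16, 156), (-14, 156), (-12, 155), (-10, 153), (-8, 148), (-6, 156), (-4, 159), (-2, 156), (0, 154), (2, 153), (4, 153), (6, 159), (8, 158), (10, 158), (12, 155), (14, 126), (16, 48), (18, 18), (20, 9), (22, 66), (24, 67), (26, 54), (28, 81), (30, 139), (32, 156), (34, 120), (36, 85), (38, 30), (40, 65), (42, 114), (44, 118), (46, 110), (48, 139), (50, 166), (52, 163), (54, 159),
[... 1420 characters left out ...]
-58, 151), (-56, 154), (-54, 154), (-52, 154), (-50, 155), (-48, 155), (-46, 152), (-44, 129), (-42, 78), (-40, 34), (-38, 25), (-36, 23), (-34, 33), (-32, 62), (-30, 97), (-28, 129), (-26, 149), (-24, 156), (-22, 161), (-20, 161), (-18, 160), (-16, 160), (-14, 158), (-12, 157), (-10, 156), (-8, 156), (-6, 156), (-4, 157), (-2, 158), (0, 156), (2, 156), (4, 156), (6, 156), (8, 157), (10, 158), (12, 157), (14, 153), (16, 137), (18, 97), (20, 49), (22, 23), (24, 22), (26, 42), (28, 84), (30, 131), (32, 157), (34, 161), (36, 151), (38, 126), (40, 98), (42, 99), (44, 112), (46, 119), (48, 127), (50, 134), (52, 138), (54, 149), (56, 164), (58, 164), (60, 176)]
tcp px [[-68.24564945 354.47008926]]
```

Reaching out first via a waypoint, before the board.

apply_moves(moves=[[[1, -0.85, -0.55, 0, 0], [1, -0.85, -0.55, 0, 0], [1, -0.85, -0.55, 0, 0], [1, -0.85, -0.55, 0, 0], [1, -0.85, -0.55, 0, 0], [1, -0.85, -0.55, 0, 0], [1, -0.85, -0.55, 0, 0], [1, -0.85, -0.55, 0, 0], [1, -0.85, -0.55, 0, 0], [1, -0.85, -0.55, 0, 0]]], newtons=30)

```text
time: 0.93
ee_pos: [0.3601, 0.3208, 0.242]
orientation: [-0.0, 0.141, 0.99, -0.0]
contact_force: [0.0, 0.2, -0.9]
opening: 0.0856
gripper_force: 0.0
```

```bash
cat >> h.py <<'E'
from scipy.spatial.transform import Rotation as Ro
def where(s):
    q=s['orientation'];R=Ro.from_quat(np.r_[q[1:],q[0]]).as_matrix();return np.array(s['ee_pos']),R
def go(s,P,yaw=None):
    p,R=where(s);y=np.degrees(np.arctan2(R[1,1],R[0,1]))
    print('t',round(s['time'],2),'pos',p.round(4),'yawY',round(y,2),'F',np.round(s['contact_force'],2),'open',round(s['opening'],4),'grip',round(s['gripper_force'],1))
    if P is not None:print('tool units',(R.T@(np.array(P)-p)/.03).round(3),'turn units',None if yaw is None else round(-(yaw-y)/4,3))
E
python3 -c "
from h import *;from bench import robot
s=robot.state();go(s,[.448,-.1353,.15],111.2);print(s['joints'])"
```

```text
t 0.93 pos [0.3601 0.3208 0.242 ] yawY 73.75 F [ 0.03  0.15 -0.93] open 0.0856 grip 0.0
tool units [ -7.07  -13.776   3.069] turn units -9.363
[ 5.61126594e-01  1.34452106e-01 -1.83729744e-01  1.25314161e+00
  6.84876629e-05  8.44808660e-01]
```

apply_moves(moves=[[[1, -0.44, -0.86, 0, 0], [1, -0.44, -0.86, 0, 0], [1, -0.44, -0.86, 0, 0], [1, -0.44, -0.86, 0, 0], [1, -0.44, -0.86, 0, 0], [1, -0.44, -0.86, 0, 0], [1, -0.44, -0.86, 0, 0], [1, -0.44, -0.86, 0, 0], [1, -0.44, -0.86, 0, 0], [1, -0.44, -0.86, 0, 0]]])

```text
time: 1.77
ee_pos: [0.4138, 0.0362, 0.2421]
orientation: [-0.0, 0.141, 0.99, 0.0]
contact_force: [1.2, 0.3, -1.5]
opening: 0.0849
gripper_force: 0.0
```

apply_moves(moves=[[[1, -0.44, -0.86, 0, 0], [1, -0.44, -0.86, 0, 0], [1, -0.44, -0.86, 0, 0], [1, -0.44, -0.86, 0, 0], [1, -0.44, -0.86, 0, 0], [1, -0.44, -0.86, 0, 0], [1, 0, 0, 0.7, -0.94], [1, 0, 0, 0.7, -0.94], [1, 0, 0, 0.7, -0.94], [1, 0, 0, 0.7, -0.94]]])

```text
time: 2.6
ee_pos: [0.4464, -0.1334, 0.1571]
orientation: [-0.0, 0.009, 1.0, 0.0]
contact_force: [0.2, 0.2, -0.2]
opening: 0.0857
gripper_force: 0.0
```

apply_moves(moves=[[[1, 0, 0, 0.5, -0.93], [1, 0, 0, 0, -0.93], [1, 0, 0, 0, -0.93], [1, 0, 0, 0, -0.93], [1, 0, 0, 0, -0.93], [1, 0, 0, 0, -0.93], [1, 0, 0, 0, 0], [1, 0, 0, 0, 0], [1, 0, 0, 0, 0], [1, 0, 0, 0, 0]]])

```text
time: 3.43
ee_pos: [0.4467, -0.1331, 0.1432]
orientation: [-0.0, -0.183, 0.983, 0.0]
contact_force: [-0.2, -0.4, 0.1]
opening: 0.0855
gripper_force: 0.0
```

```bash
python3 -c "
from h import *;from bench import robot
s=robot.state();go(s,[.448,-.1353,.035],111.2)"
```

```text
t 3.43 pos [ 0.4467 -0.1331  0.1432] yawY 111.04 F [-0.18 -0.43  0.07] open 0.0855 grip 0.0
tool units [-0.014 -0.084  3.607] turn units -0.041
```

apply_moves(moves=[[[1, 0, -0.08, 0.6, 0], [1, 0, 0, 0.6, 0], [1, 0, 0, 0.6, 0], [1, 0, 0, 0.6, 0], [1, 0, 0, 0.5, 0], [1, 0, 0, 0.4, 0], [1, 0, 0, 0.3, 0], [1, 0, 0, 0.07, 0], [1, 0, 0, 0, 0], [1, 0, 0, 0, 0]]])

```text
time: 4.27
ee_pos: [0.448, -0.1356, 0.0336]
orientation: [0.0, -0.183, 0.983, -0.0]
contact_force: [0.3, 0.5, 0.2]
opening: 0.0856
gripper_force: 0.0
```

```bash
python3 - <<'E'
from h import *;from bench import robot
s=robot.state();go(s,[.448,-.1353,.033],111.2)
o=np.zeros((300,800,3),np.uint8)
for n,b,i in(('top',(302,175,60,45),0),('side',(228,140,60,45),1)):
    c=robot.camera(n);o[:,400*i:400*i+400]=crop(np.ascontiguousarray(c['image'][:,:,::-1]),*b,400,300)
cv2.imwrite('pics/grasp.png',o)
E
```

```text
t 4.27 pos [ 0.448  -0.1356  0.0336] yawY 111.09 F [0.27 0.52 0.18] open 0.0856 grip 0.0
tool units [-0.002  0.01   0.021] turn units -0.028
```

View pics/grasp.png

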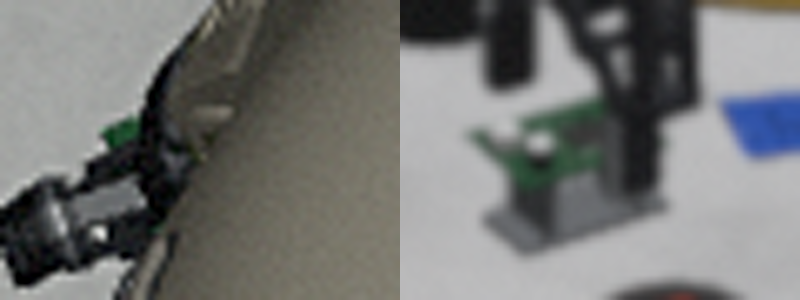

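The side crop shows the board still flat on the stand, with the near finger at (635,150) beside its long side. Closing.

apply_moves(moves=[[[-1, 0, 0, 0, 0], [-1, 0, 0, 0, 0], [-1, 0, 0, 0, 0], [-1, 0, 0, 0, 0], [-1, 0, 0, 0, 0], [-1, 0, 0, 0, 0], [-1, 0, 0, 0, 0], [-1, 0, 0, 0, 0], [-1, 0, 0, 0, 0], [-1, 0, 0, 0, 0]]], newtons=30)

```text
time: 5.2
ee_pos: [0.4479, -0.1356, 0.0337]
orientation: [0.0, -0.183, 0.983, -0.0]
contact_force: [-1.3, 1.6, 6.2]
opening: 0.0444
gripper_force: 30.0
```

apply_moves(moves=[[[-1, 0, 0, 0, 0], [-1, 0, 0, 0, 0], [-1, 0, 0, -0.2, 0], [-1, 0, 0, -0.2, 0], [-1, 0, 0, -0.2, 0], [-1, 0, 0, -0.2, 0], [-1, 0, 0, -0.2, 0], [-1, 0, 0, 0, 0], [-1, 0, 0, 0, 0], [-1, 0, 0, 0, 0]]])

```text
time: 6.03
ee_pos: [0.4476, -0.1354, 0.0632]
orientation: [0.0, -0.183, 0.983, 0.0]
contact_force: [-0.2, -0.5, -0.4]
opening: 0.0447
gripper_force: 30.6
```

```bash
python3 - <<'E'
from h import *;from bench import robot
s=robot.state();go(s,None)
c=robot.camera('side')
cv2.imwrite('pics/lift.png',crop(np.ascontiguousarray(c['image'][:,:,::-1]),218,125,80,60,640,480))
E
```

```text
t 6.03 pos [ 0.4476 -0.1354  0.0632] yawY 111.1 F [-0.18 -0.48 -0.39] open 0.0447 grip 30.6
```

View pics/lift.png

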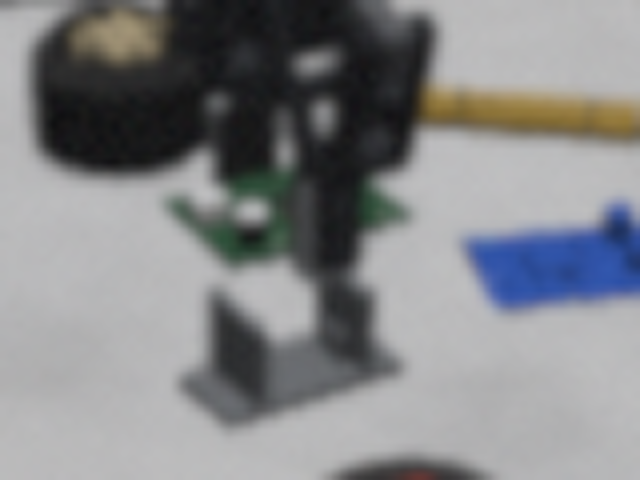

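Board lifted level, with its centre between the fingers. Next I tilt it in the pads: shift it towards the robot so only the stand's near rib lies under its far end, then lower it onto that rib.

apply_moves(moves=[[[-1, 0.3, 0, 0, 0], [-1, 0.4, 0, 0, 0], [-1, 0.4, 0, 0, 0], [-1, 0.33, 0, 0, 0], [-1, 0, 0, 0.3, 0], [-1, 0, 0, 0.3, 0], [-1, 0, 0, 0.2, 0], [-1, 0, 0, 0.1, 0], [-1, 0, 0, 0, 0], [-1, 0, 0, 0, 0]]])

```text
time: 6.92
ee_pos: [0.4076, -0.1506, 0.0358]
orientation: [-0.0, -0.183, 0.983, 0.0]
contact_force: [0.2, -0.5, -0.2]
opening: 0.0444
gripper_force: 30.6
```

apply_moves(moves=[[[-1, 0, 0, 0.03, 0], [-1, 0, 0, 0.03, 0], [-1, 0, 0, 0.03, 0], [-1, 0, 0, 0.03, 0], [-1, 0, 0, 0.02, 0], [-1, 0, 0, 0, 0], [-1, 0, 0, 0, 0], [-1, 0, 0, 0, 0], [-1, 0, 0, 0, 0], [-1, 0, 0, 0, 0]]])

```text
time: 7.75
ee_pos: [0.4081, -0.151, 0.0329]
orientation: [0.001, -0.183, 0.983, -0.0]
contact_force: [-2.2, 0.6, 8.7]
opening: 0.0446
gripper_force: 31.2
```

apply_moves(moves=[[[-1, 0, 0, 0.03, 0], [-1, 0, 0, 0.03, 0], [-1, 0, 0, 0.03, 0], [-1, 0, 0, 0.03, 0], [-1, 0, 0, 0.02, 0], [-1, 0, 0, 0, 0], [-1, 0, 0, 0, 0], [-1, 0, 0, 0, 0], [-1, 0, 0, 0, 0], [-1, 0, 0, 0, 0]]])

```text
time: 8.58
ee_pos: [0.4081, -0.1511, 0.029]
orientation: [0.001, -0.183, 0.983, -0.0]
contact_force: [-3.0, 2.0, 12.5]
opening: 0.0445
gripper_force: 32.4
```

apply_moves(moves=[[[-1, 0, 0, -0.1, 0], [-1, 0, 0, -0.3, 0], [-1, 0, 0, -0.5, 0], [-1, 0, 0, -0.5, 0], [-1, 0, 0, -0.5, 0], [-1, 0, 0, -0.4, 0], [-1, 0, 0, -0.2, 0], [-1, 0, 0, 0, 0], [-1, 0, 0, 0, 0], [-1, 0, 0, 0, 0]]])

```text
time: 9.42
ee_pos: [0.4072, -0.1506, 0.1022]
orientation: [-0.0, -0.183, 0.983, 0.0]
contact_force: [-0.0, 0.2, -1.0]
opening: 0.0444
gripper_force: 31.5
```

```bash
python3 - <<'E'
from h import *;from bench import robot
s=robot.state();p,R=where(s);go(s,None)
c=robot.camera('side')
q=proj(c,[p]);u,v=q[0].astype(int);x0,y0=u-30,v-22
print(q)
im=crop(np.ascontiguousarray(c['image'][:,:,::-1]),x0,y0,60,45,800,600)
# overlay reference level corners of the plate (grip assumed at board centre), level and 11.5 deg tilt
for a,col in((0,(0,0,255)),(11.5,(255,0,255))):
    t=np.radians(a)
    for X in(-.023,.023):
        for Y in(-.032,.032):
            P=p+R@np.array([Y*np.cos(t),X,0])+np.array([0,0,.0031-Y*np.sin(t)])
            w=(proj(c,[P])[0]-[x0,y0]+.5)*800/60;cv2.circle(im,tuple(int(k) for k in w),5,col,2)
cv2.imwrite('pics/tilt.png',im)
E
```

```text
t 9.42 pos [ 0.4072 -0.1506  0.1022] yawY 111.1 F [-0.01  0.15 -1.02] open 0.0444 grip 31.5
[[268.32036445 133.44584368]]
```

View pics/tilt.png

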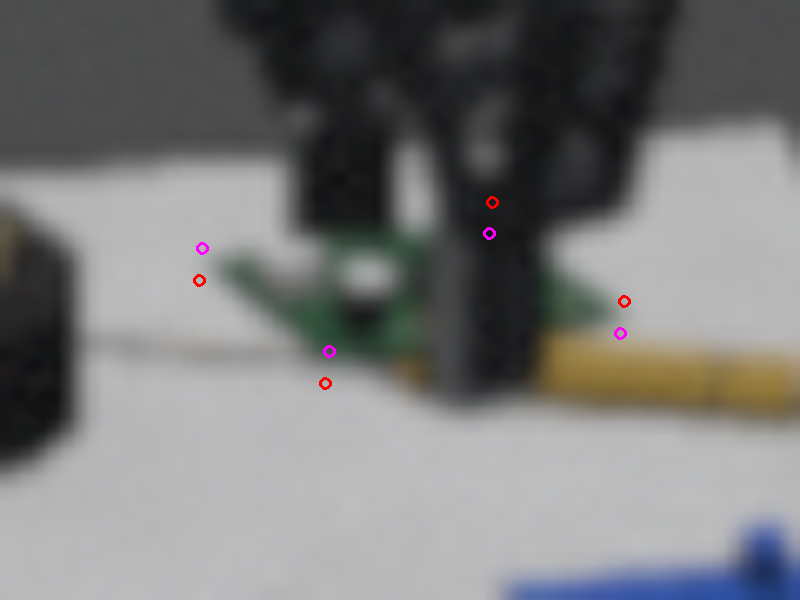

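The tilt is visible: the far end is up, with left corner (222,260) and right corner (615,312). I'll quantify it against the level picture.

```bash
python3 - <<'E'
from h import *
S=load('side0')
def ext(f,x0,y0,k):
    im=cv2.imread(f).astype(int);m=((im[...,1]>im[...,2]+14)&(im[...,1]>im[...,0]+8)&(im[...,1]<150))
    v,u=np.nonzero(m);o=[]
    for s in(u==np.percentile(u,.5).round(),u==np.percentile(u,99.5).round()):
        o.append((u[s].mean()/k+x0-.5,v[s].mean()/k+y0-.5))
    return np.array(o)
def pr(p,yaw,t):
    y=np.radians(yaw);ex=np.array([np.cos(y+np.pi/2),np.sin(y+np.pi/2),0]);ey=np.array([np.cos(y),np.sin(y),0]);t=np.radians(t)
    # left corner: far end (Y=-32), right corner: near end; X sides as in the picture
    return proj(S,[np.array(p)+ex*Y*np.cos(t)+ey*X+np.array([0,0,.0031-Y*np.sin(t)]) for Y,X in((-.032,.023),(-.032,-.023),(.032,.023),(.032,-.023))])
for f,x0,y0,k,p in(('pics/lift.png',218,125,8,[.4476,-.1354,.0632]),('pics/tilt.png',238,111,800/60,[.4072,-.1506,.1022])):
    e=ext(f,x0,y0,k);print(f,'obs',e.round(2),'diff v',(e[1]-e[0])[1].round(2))
    for t in(0,6,9,12):
        q=pr(p,111.1,t);l=q[q[:,0].argmin()];r=q[q[:,0].argmax()];print(t,l.round(2),r.round(2),(r-l)[1].round(2))
E
```

```text
pics/lift.png obs [[239.5  150.31]
 [267.12 150.94]] diff v 0.62
0 [237.21 149.5 ] [268.93 151.18] 1.68
6 [237.25 148.3 ] [268.85 152.37] 4.07
9 [237.31 147.69] [268.76 152.98] 5.29
12 [237.41 147.08] [268.64 153.59] 6.51
pics/tilt.png obs [[255.58 131.05]
 [282.27 133.64]] diff v 2.59
0 [252.42 131.51] [284.31 133.11] 1.6
6 [252.48 130.29] [284.2  134.34] 4.05
9 [252.55 129.66] [284.11 134.96] 5.29
12 [252.66 129.04] [283.98 135.58] 6.54
```

About 6° was kept after spring-back, and I want about 11°. Repeating a little deeper, slightly nearer the end.

apply_moves(moves=[[[-1, 0.1, 0, 0.3, 0], [-1, 0, 0, 0.5, 0], [-1, 0, 0, 0.5, 0], [-1, 0, 0, 0.4, 0], [-1, 0, 0, 0.3, 0], [-1, 0, 0, 0.15, 0], [-1, 0, 0, 0.06, 0], [-1, 0, 0, 0, 0], [-1, 0, 0, 0, 0], [-1, 0, 0, 0, 0]]], newtons=24)

```text
time: 10.3
ee_pos: [0.4053, -0.1523, 0.037]
orientation: [0.0, -0.183, 0.983, -0.0]
contact_force: [-0.5, -0.1, -0.4]
opening: 0.0445
gripper_force: 31.4
```

apply_moves(moves=[[[-1, 0, 0, 0.04, 0], [-1, 0, 0, 0.04, 0], [-1, 0, 0, 0.04, 0], [-1, 0, 0, 0.04, 0], [-1, 0, 0, 0.04, 0], [-1, 0, 0, 0.04, 0], [-1, 0, 0, 0.04, 0], [-1, 0, 0, 0.04, 0], [-1, 0, 0, 0, 0], [-1, 0, 0, 0, 0]]])

```text
time: 11.13
ee_pos: [0.4051, -0.152, 0.0276]
orientation: [0.0, -0.183, 0.983, -0.0]
contact_force: [-2.2, 1.0, 8.8]
opening: 0.0448
gripper_force: 32.5
```

apply_moves(moves=[[[-1, 0, 0, -0.1, 0], [-1, 0, 0, -0.3, 0], [-1, 0, 0, -0.5, 0], [-1, 0, 0, -0.5, 0], [-1, 0, 0, -0.5, 0], [-1, 0, 0, -0.4, 0], [-1, 0, 0, -0.23, 0], [-1, 0, 0, 0, 0], [-1, 0, 0, 0, 0], [-1, 0, 0, 0, 0]]])

```text
time: 11.97
ee_pos: [0.4044, -0.1517, 0.1022]
orientation: [-0.0, -0.183, 0.983, 0.0]
contact_force: [-0.4, -0.3, -0.4]
opening: 0.0446
gripper_force: 31.7
```

```bash
cat >> h.py <<'E'
def ext(im,k=8):
    im=cv2.resize(im,None,fx=k,fy=k,interpolation=cv2.INTER_CUBIC).astype(int)
    m=((im[...,1]>im[...,2]+14)&(im[...,1]>im[...,0]+8)&(im[...,1]<150))
    v,u=np.nonzero(m)
    return np.array([((u[s].mean()+.5)/k-.5,(v[s].mean()+.5)/k-.5) for s in(u==np.percentile(u,.5).round(),u==np.percentile(u,99.5).round())])
def tiltdiff(robot):
    s=robot.state();p,R=where(s);go(s,None);c=robot.camera('side');u,v=proj(c,[p])[0].astype(int)
    e=ext(np.ascontiguousarray(c['image'][v-22:v+23,u-30:u+30,::-1]))+[u-30,v-22]
    def q(t):
        t=np.radians(t);q=proj(c,[p+R@np.array([Y*np.cos(t),X,0])+np.array([0,0,.0031-Y*np.sin(t)]) for Y in(-.032,.032) for X in(-.023,.023)])
        return q[q[:,0].argmin()],q[q[:,0].argmax()]
    print('obs',e.round(2),'diff',(e[1]-e[0]).round(2),{t:(q(t)[1]-q(t)[0]).round(2).tolist() for t in(0,6,12)});return c
E
python3 -c "
from h import *;from bench import robot;tiltdiff(robot)"
```

```text
t 11.97 pos [ 0.4044 -0.1517  0.1022] yawY 111.1 F [-0.42 -0.29 -0.39] open 0.0446 grip 31.7
obs [[256.56 130.38]
 [282.81 133.31]] diff [26.25  2.94] {0: [31.87, 1.57], 6: [31.7, 4.02], 12: [31.28, 6.51]}
```

apply_moves(moves=[[[-1, 0, 0, 0.3, 0], [-1, 0, 0, 0.5, 0], [-1, 0, 0, 0.5, 0], [-1, 0, 0, 0.4, 0], [-1, 0, 0, 0.3, 0], [-1, 0, 0, 0.15, 0], [-1, 0, 0, 0.06, 0], [-1, 0, 0, 0.04, 0], [-1, 0, 0, 0.04, 0], [-1, 0, 0, 0.04, 0]]])

```text
time: 12.85
ee_pos: [0.4053, -0.1522, 0.0333]
orientation: [0.0, -0.183, 0.983, -0.0]
contact_force: [-0.4, 0.3, 0.2]
opening: 0.0442
gripper_force: 31.7
```

apply_moves(moves=[[[-1, 0, 0, 0.04, 0], [-1, 0, 0, 0.04, 0], [-1, 0, 0, 0.04, 0], [-1, 0, 0, 0.04, 0], [-1, 0, 0, 0.04, 0], [-1, 0, 0, 0.04, 0], [-1, 0, 0, 0.04, 0], [-1, 0, 0, 0.01, 0], [-1, 0, 0, 0, 0], [-1, 0, 0, 0, 0]]])

```text
time: 13.68
ee_pos: [0.4054, -0.1521, 0.0252]
orientation: [0.001, -0.183, 0.983, -0.0]
contact_force: [-3.0, 1.4, 10.3]
opening: 0.0448
gripper_force: 33.4
```

apply_moves(moves=[[[-1, 0, 0, -0.1, 0], [-1, 0, 0, -0.3, 0], [-1, 0, 0, -0.5, 0], [-1, 0, 0, -0.5, 0], [-1, 0, 0, -0.5, 0], [-1, 0, 0, -0.4, 0], [-1, 0, 0, -0.25, 0], [-1, 0, 0, 0, 0], [-1, 0, 0, 0, 0], [-1, 0, 0, 0, 0]]])

```text
time: 14.52
ee_pos: [0.4044, -0.1517, 0.1001]
orientation: [-0.0, -0.183, 0.983, 0.0]
contact_force: [-0.3, 0.4, 0.1]
opening: 0.0446
gripper_force: 32.4
```

```bash
python3 -c "
from h import *;from bench import robot;tiltdiff(robot)"
```

```text
t 14.52 pos [ 0.4044 -0.1517  0.1001] yawY 111.1 F [-0.29  0.41  0.06] open 0.0446 grip 32.4
obs [[256.81 130.12]
 [282.44 134.56]] diff [25.62  4.44] {0: [31.84, 1.57], 6: [31.67, 4.02], 12: [31.25, 6.5]}
```

Tilt is now about 11°, far end up. Carrying it to the vice.

apply_moves(moves=[[[-1, -0.3, 0.6, -0.2, 0], [-1, -0.45, 0.87, -0.13, 0], [-1, -0.45, 0.87, 0, 0], [-1, -0.45, 0.87, 0, 0], [-1, -0.45, 0.87, 0, 0], [-1, -0.45, 0.87, 0, 0], [-1, -0.45, 0.87, 0, 0], [-1, -0.45, 0.87, 0, 0], [-1, -0.45, 0.87, 0, 0], [-1, -0.45, 0.87, 0, 0]]])

```text
time: 15.4
ee_pos: [0.4348, 0.1324, 0.1097]
orientation: [-0.001, -0.183, 0.983, 0.0]
contact_force: [-0.2, 0.6, -0.8]
opening: 0.0446
gripper_force: 32.4
```

apply_moves(moves=[[[-1, -0.35, 0.7, 0, 0], [-1, -0.24, 0.43, 0, 0.91], [-1, 0, 0, 0, 0.91], [-1, 0, 0, 0, 0.91], [-1, 0, 0, 0, 0.91], [-1, 0, 0, 0, 0.91], [-1, 0, 0, 0, 0.91], [-1, 0, 0, 0, 0.91], [-1, 0, 0, 0, 0.91], [-1, 0, 0, 0, 0]]])

```text
time: 16.23
ee_pos: [0.4392, 0.1689, 0.1097]
orientation: [-0.001, 0.071, 0.997, -0.0]
contact_force: [0.1, -0.3, -0.6]
opening: 0.0444
gripper_force: 32.4
```

```bash
python3 -c "
from h import *;from bench import robot
go(robot.state(),[.4395,.1691,.0615],82.0)"
```

```text
t 16.23 pos [0.4392 0.1689 0.1097] yawY 81.89 F [ 0.14 -0.31 -0.62] open 0.0444 grip 32.4
tool units [-0.012  0.01   1.605] turn units -0.027
```

apply_moves(moves=[[[-1, 0, 0, 0.3, 0], [-1, 0, 0, 0.4, 0], [-1, 0, 0, 0.4, 0], [-1, 0, 0, 0.2, 0], [-1, 0, 0, 0.15, 0], [-1, 0, 0, 0.1, 0], [-1, 0, 0, 0.03, 0], [-1, 0, 0, 0, 0], [-1, 0, 0, 0, 0], [-1, 0, 0, 0, 0]]])

```text
time: 17.07
ee_pos: [0.4403, 0.1691, 0.0637]
orientation: [0.0, 0.07, 0.998, 0.0]
contact_force: [0.1, 0.2, -1.1]
opening: 0.0446
gripper_force: 32.4
```

```bash
python3 - <<'E'
from h import *;from bench import robot
s=robot.state();go(s,None)
c=robot.camera('side')
cv2.imwrite('pics/vice1.png',crop(np.ascontiguousarray(c['image'][:,:,::-1]),252,202,80,60,800,600))
E
```

```text
t 17.07 pos [0.4403 0.1691 0.0637] yawY 81.98 F [ 0.11  0.22 -1.12] open 0.0446 grip 32.4
```

View pics/vice1.png

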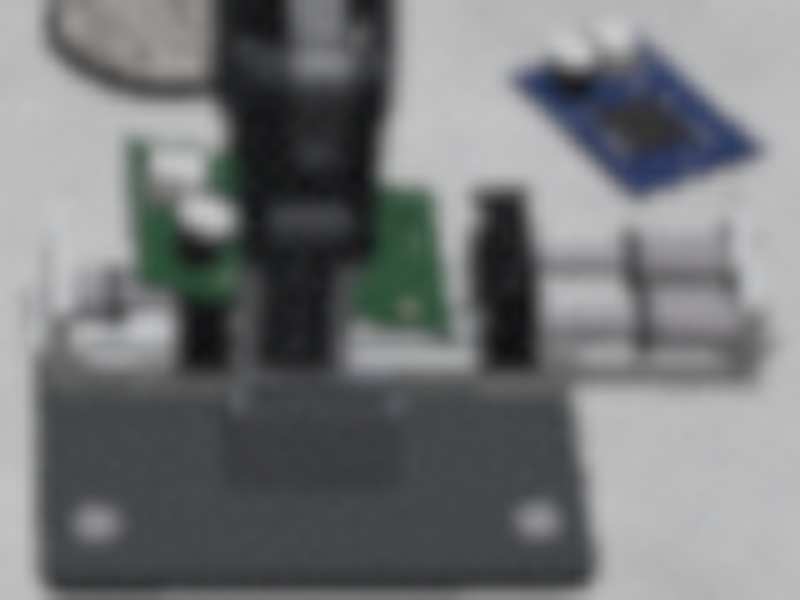

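The board is tilted over the vice, with corners at (130,138), (148,283), (447,333), (432,190) and the long jaw at (500,190–370). I'll get its tilt and height from these.

```bash
python3 - <<'E'
from h import *
from scipy.optimize import least_squares
S=load('side0');C=np.array([.4336,.1699]);a=np.radians(-8);v=np.array([np.cos(a),np.sin(a)]);n=np.array([-v[1],v[0]])
obs=np.array([(130,138),(148,283),(447,333),(432,190)])/10+[252,202]-.45
cor=[(.032,-.023),(.032,.023),(-.032,.023),(-.032,-.023)]
p=np.array([.4403,.1691])
def f(q,full=False):
    x,z,t,y=q;P=[np.r_[C+(x+X*np.cos(t)-.001*np.sin(t))*v+(y+Y)*n,z+X*np.sin(t)+.001*np.cos(t)] for X,Y in cor]
    r=proj(S,P)-obs;return r.ravel()
for fixy in(True,False):
    y0=(p-C)@n
    r=least_squares((lambda q:f(np.r_[q,y0])) if fixy else f,[.006,.066,.15]+([] if fixy else [y0]))
    print(fixy,'x,z',(r.x[:2]*1e3).round(1),'tilt',np.degrees(r.x[2]).round(1),(r.x[3:]*1e3).round(1),'res',r.fun.round(2))
print('tcp in vice',(p-C)@v,(p-C)@n)
# long jaw: visible back top inner corner and front bottom inner at bar -> x
for b in(-.0075,):
  for x in(b-.0245,b-.0245-.01,b+.0245):
    print(x,[((w-[252,202]+.45)*10).round().tolist() for w in proj(S,[np.r_[C+x*v+Y*n,.0645] for Y in(-.017,.017)])])
E
```

```text
True x,z [ 5.9 67.3] tilt 13.1 [] res [-0.13 -0.19 -1.19 -0.23  0.9   0.36  0.45  0.12]
False x,z [ 3.4 43.1] tilt 12.7 [-30.6] res [ 0.44  0.27 -0.63 -0.32  0.27 -0.13 -0.08  0.2 ]
tcp in vice 0.006746134541336613 0.0001402453214391924
-0.032 [[472.0, 195.0], [488.0, 302.0]]
-0.042 [[522.0, 195.0], [539.0, 302.0]]
0.017 [[228.0, 197.0], [236.0, 304.0]]
```

apply_moves(moves=[[[-1, 0, 0, 0.07, 0], [-1, 0, 0, 0, 0], [-1, 0.05, 0, 0, 0], [-1, 0.05, 0, 0, 0], [-1, 0.05, 0, 0, 0], [-1, 0.05, 0, 0, 0], [-1, 0.05, 0, 0, 0], [-1, 0, 0, 0, 0], [-1, 0, 0, 0, 0], [-1, 0, 0, 0, 0]]])

```text
time: 17.95
ee_pos: [0.4325, 0.1701, 0.0612]
orientation: [0.0, 0.07, 0.998, 0.0]
contact_force: [0.4, -1.1, 0.0]
opening: 0.0448
gripper_force: 32.4
```

apply_moves(moves=[[[-1, 0.03, 0, 0, 0], [-1, 0.03, 0, 0, 0], [-1, 0.03, 0, 0, 0], [-1, 0.03, 0, 0, 0], [-1, 0.03, 0, 0, 0], [-1, 0, 0, 0, 0], [-1, 0, 0, 0, 0], [-1, 0, 0, 0, 0], [-1, 0, 0, 0, 0], [-1, 0, 0, 0, 0]]])

```text
time: 18.78
ee_pos: [0.4283, 0.1706, 0.0612]
orientation: [0.0, 0.07, 0.998, 0.0]
contact_force: [2.7, -1.1, -0.2]
opening: 0.0448
gripper_force: 32.4
```

Contact came at the groove bottom (2.7 N, no vertical force). Pushing on in steps.

apply_moves(moves=[[[-1, 0.03, 0, 0, 0], [-1, 0.03, 0, 0, 0], [-1, 0.03, 0, 0, 0], [-1, 0.03, 0, 0, 0], [-1, 0.03, 0, 0, 0], [-1, 0.03, 0, 0, 0], [-1, 0, 0, 0, 0], [-1, 0, 0, 0, 0], [-1, 0, 0, 0, 0], [-1, 0, 0, 0, 0]]])

```text
time: 19.62
ee_pos: [0.4238, 0.1713, 0.0615]
orientation: [0.001, 0.07, 0.998, -0.0]
contact_force: [4.7, -2.4, -0.7]
opening: 0.0446
gripper_force: 32.5
```

apply_moves(moves=[[[-1, 0.03, 0, 0, 0], [-1, 0.03, 0, 0, 0], [-1, 0.03, 0, 0, 0], [-1, 0.03, 0, 0, 0], [-1, 0, 0, 0, 0], [-1, 0, 0, 0, 0], [-1, 0, 0, 0, 0], [-1, 0, 0, 0, 0], [-1, 0, 0, 0, 0], [-1, 0, 0, 0, 0]]])

```text
time: 20.45
ee_pos: [0.4212, 0.1717, 0.0618]
orientation: [0.002, 0.07, 0.998, -0.0]
contact_force: [7.8, -2.6, -0.4]
opening: 0.0443
gripper_force: 32.5
```

```bash
python3 - <<'E'
from h import *;from bench import robot
s=robot.state();go(s,None)
c=robot.camera('side')
cv2.imwrite('pics/vice2.png',crop(np.ascontiguousarray(c['image'][:,:,::-1]),252,202,80,60,800,600))
E
```

```text
t 20.45 pos [0.4212 0.1717 0.0618] yawY 81.95 F [ 7.84 -2.63 -0.39] open 0.0443 grip 32.5
```

View pics/vice2.png

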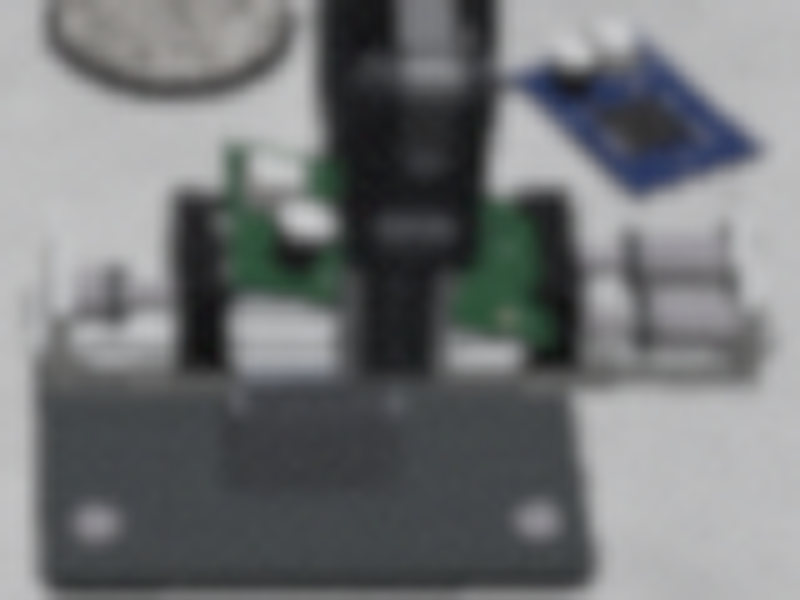

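The long jaw is back about 9–10 mm (now at u 525–577). The far edge, at u≈232–240, is about to clear the short lip at u≈228.

apply_moves(moves=[[[-1, 0.03, 0, 0, 0], [-1, 0.03, 0, 0, 0], [-1, 0.03, 0, 0, 0], [-1, 0.03, 0, 0, 0], [-1, 0.03, 0, 0, 0], [-1, 0, 0, 0, 0], [-1, 0, 0, 0, 0], [-1, 0, 0, 0, 0], [-1, 0, 0, 0, 0], [-1, 0, 0, 0, 0]]])

```text
time: 21.33
ee_pos: [0.4179, 0.1722, 0.0621]
orientation: [0.003, 0.07, 0.998, -0.0]
contact_force: [10.3, -4.4, -1.7]
opening: 0.0445
gripper_force: 32.5
```

apply_moves(moves=[[[-1, 0.03, 0, 0, 0], [-1, 0.01, 0, 0.03, 0], [-1, 0, 0, 0.03, 0], [-1, 0, 0, 0.03, 0], [-1, 0, 0, 0.03, 0], [-1, 0, 0, 0.03, 0], [-1, 0, 0, 0, 0], [-1, 0, 0, 0, 0], [-1, 0, 0, 0, 0], [-1, 0, 0, 0, 0]]])

```text
time: 22.17
ee_pos: [0.4182, 0.1726, 0.0589]
orientation: [0.005, 0.07, 0.998, 0.0]
contact_force: [9.8, -3.5, 8.1]
opening: 0.0444
gripper_force: 32.6
```

apply_moves(moves=[[[-1, 0, 0, 0.03, 0], [-1, 0, 0, 0.03, 0], [-1, 0, 0, 0.03, 0], [-1, 0, 0, 0, 0], [-1, 0, 0, 0, 0], [-1, 0, 0, 0, 0], [-1, 0, 0, 0, 0], [-1, 0, 0, 0, 0], [-1, 0, 0, 0, 0], [-1, 0, 0, 0, 0]]])

```text
time: 23.0
ee_pos: [0.4183, 0.1727, 0.0563]
orientation: [0.005, 0.07, 0.998, 0.0]
contact_force: [8.9, -3.2, 7.7]
opening: 0.0443
gripper_force: 32.6
```

```bash
python3 - <<'E'
from h import *;from bench import robot
s=robot.state();go(s,None)
c=robot.camera('side')
cv2.imwrite('pics/vice3.png',crop(np.ascontiguousarray(c['image'][:,:,::-1]),252,202,80,60,800,600))
E
```

```text
t 23.0 pos [0.4183 0.1727 0.0563] yawY 81.94 F [ 8.9  -3.24  7.69] open 0.0443 grip 32.6
```

View pics/vice3.png

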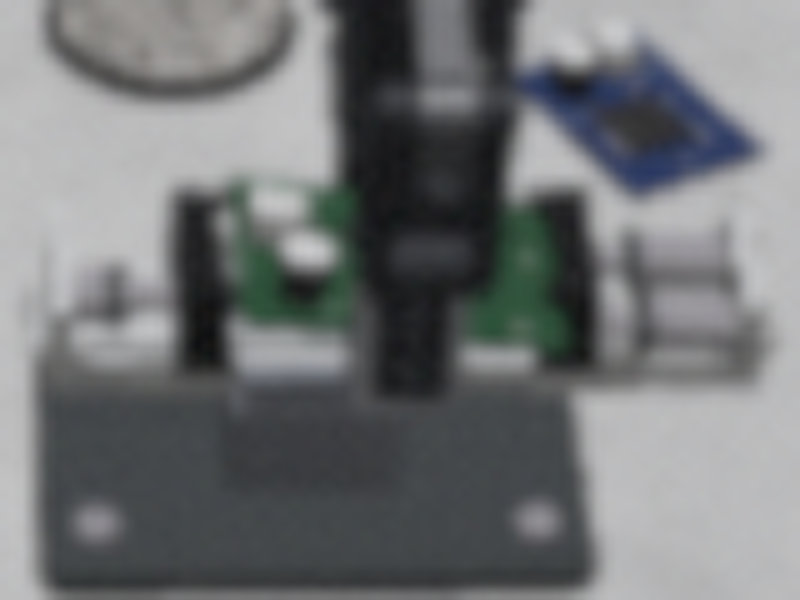

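The far edge (u≈240) is now inside the short lip (u≈228) with about 3° of tilt left. Lowering the last bit.

apply_moves(moves=[[[-1, 0, 0, 0.03, 0], [-1, 0, 0, 0.03, 0], [-1, 0, 0, 0, 0], [-1, 0, 0, 0, 0], [-1, 0, 0, 0, 0], [-1, 0, 0, 0, 0], [-1, 0, 0, 0, 0], [-1, 0, 0, 0, 0], [-1, 0, 0, 0, 0], [-1, 0, 0, 0, 0]]])

```text
time: 23.88
ee_pos: [0.4182, 0.1727, 0.0544]
orientation: [0.005, 0.07, 0.998, 0.0]
contact_force: [9.7, -4.6, 6.8]
opening: 0.0443
gripper_force: 32.7
```

```bash
python3 - <<'E'
from h import *;from bench import robot
s=robot.state();go(s,None)
c=robot.camera('side')
im=np.ascontiguousarray(c['image'][:,:,::-1])
g=cv2.resize(im[202:262,252:332],None,fx=10,fy=10,interpolation=cv2.INTER_CUBIC).astype(int)
m=(g[...,1]>g[...,2]+14)&(g[...,1]>g[...,0]+8)
for u in(250,270,290,310,330,480,500,520,540,555):
    v=np.nonzero(m[:,u])[0];print(u,(v.min(),v.max()) if len(v) else None,end=' ')
old=cv2.imread('pics/vice3.png').astype(int);m=(old[...,1]>old[...,2]+14)&(old[...,1]>old[...,0]+8);print('\nprev')
for u in(250,270,290,310,330,480,500,520,540,555):
    v=np.nonzero(m[:,u])[0];print(u,(v.min(),v.max()) if len(v) else None,end=' ')
# expected image slope of a level board front edge
C=np.array([.4336,.1699]);a=np.radians(-8);w=np.array([np.cos(a),np.sin(a)]);n=np.array([-w[1],w[0]])
for t in(0,3):
    q=proj(c,[np.r_[C+x*w+.023*n,.057+(x+.016)*np.tan(np.radians(t))] for x in(.012,-.044)]);d=q[1]-q[0];print('slope',t,d[1]/d[0])
E
```

```text
t 23.88 pos [0.4182 0.1727 0.0544] yawY 81.93 F [ 9.74 -4.61  6.82] open 0.0443 grip 32.7
250 (np.int64(253), np.int64(334)) 270 (np.int64(262), np.int64(335)) 290 (np.int64(310), np.int64(335)) 310 (np.int64(206), np.int64(336)) 330 (np.int64(199), np.int64(337)) 480 (np.int64(300), np.int64(342)) 500 (np.int64(223), np.int64(343)) 520 (np.int64(211), np.int64(323)) 540 (np.int64(214), np.int64(349)) 555 (np.int64(260), np.int64(354)) 
prev
250 (np.int64(239), np.int64(319)) 270 (np.int64(249), np.int64(323)) 290 (np.int64(299), np.int64(322)) 310 (np.int64(304), np.int64(326)) 330 (np.int64(189), np.int64(327)) 480 (np.int64(294), np.int64(341)) 500 (np.int64(224), np.int64(342)) 520 (np.int64(209), np.int64(343)) 540 (np.int64(213), np.int64(349)) 555 (np.int64(249), np.int64(355)) slope 0 -0.007914890159658726
slope 3 0.032818840953560705
```

apply_moves(moves=[[[-1, 0, 0, 0.03, 0], [-1, 0, 0, 0.03, 0], [-1, 0, 0, 0, 0], [-1, 0, 0, 0, 0], [-1, 0, 0, 0, 0], [-1, 0, 0, 0, 0], [-1, 0, 0, 0, 0], [-1, 0, 0, 0, 0], [-1, 0, 0, 0, 0], [-1, 0, 0, 0, 0]]])

```text
time: 24.77
ee_pos: [0.4181, 0.1727, 0.0525]
orientation: [0.005, 0.07, 0.998, 0.0]
contact_force: [8.9, -4.5, 7.7]
opening: 0.0441
gripper_force: 32.8
```

```bash
cat > sl.py <<'E'
from h import *;from bench import robot
s=robot.state();go(s,None);c=robot.camera('side')
im=np.ascontiguousarray(c['image'][:,:,::-1])
cv2.imwrite('pics/last.png',crop(im,252,202,80,60,800,600))
g=cv2.resize(im[202:262,252:332],None,fx=10,fy=10,interpolation=cv2.INTER_CUBIC).astype(int)
m=(g[...,1]>g[...,2]+14)&(g[...,1]>g[...,0]+8)
L=[(u,np.nonzero(m[:,u])[0].max()) for u in range(150,560,10) if m[200:,u].any()]
L=np.array(L);print([tuple(map(int,l)) for l in L])
C=np.array([.4336,.1699]);a=np.radians(-8);w=np.array([np.cos(a),np.sin(a)]);n=np.array([-w[1],w[0]])
q=proj(c,[np.r_[C+(-.0165+X)*w+.023*n,.057] for X in(.032,-.032)]);print('level front edge if z=57',((q-[252,202]+.45)*10).round())
E
python3 sl.py
```

```text
t 24.77 pos [0.4181 0.1727 0.0525] yawY 81.93 F [ 8.86 -4.49  7.72] open 0.0441 grip 32.8
[(230, 332), (240, 340), (250, 343), (260, 343), (270, 343), (280, 343), (290, 342), (300, 343), (310, 343), (320, 343), (330, 343), (340, 343), (350, 335), (470, 339), (480, 345), (490, 345), (500, 345), (510, 345), (520, 345), (530, 347), (540, 352), (550, 355)]
level front edge if z=57 [[245. 354.]
 [573. 351.]]
```

Nearly level (343→345 px across the front edge). Now easing the far edge into the short groove while still gripped.

apply_moves(moves=[[[-1, 0, 0, 0.02, 0], [-1, -0.02, 0, 0, 0], [-1, -0.03, 0, 0, 0], [-1, -0.03, 0, 0, 0], [-1, -0.03, 0, 0, 0], [-1, -0.03, 0, 0, 0], [-1, -0.03, 0, 0, 0], [-1, 0, 0, 0, 0], [-1, 0, 0, 0, 0], [-1, 0, 0, 0, 0]]])

```text
time: 25.65
ee_pos: [0.4213, 0.1722, 0.0517]
orientation: [0.003, 0.07, 0.998, 0.0]
contact_force: [5.4, -3.1, 11.0]
opening: 0.0443
gripper_force: 33.0
```

```bash
python3 sl.py
```

```text
t 25.65 pos [0.4213 0.1722 0.0517] yawY 81.96 F [ 5.36 -3.13 10.95] open 0.0443 grip 33.0
[(210, 272), (220, 351), (230, 354), (240, 352), (250, 352), (260, 352), (270, 351), (280, 351), (290, 351), (300, 351), (310, 352), (320, 351), (330, 346), (340, 303), (460, 346), (470, 347), (480, 347), (490, 347), (500, 346), (510, 347), (520, 351), (530, 354), (540, 354), (550, 343)]
level front edge if z=57 [[245. 354.]
 [573. 351.]]
```

View pics/last.png

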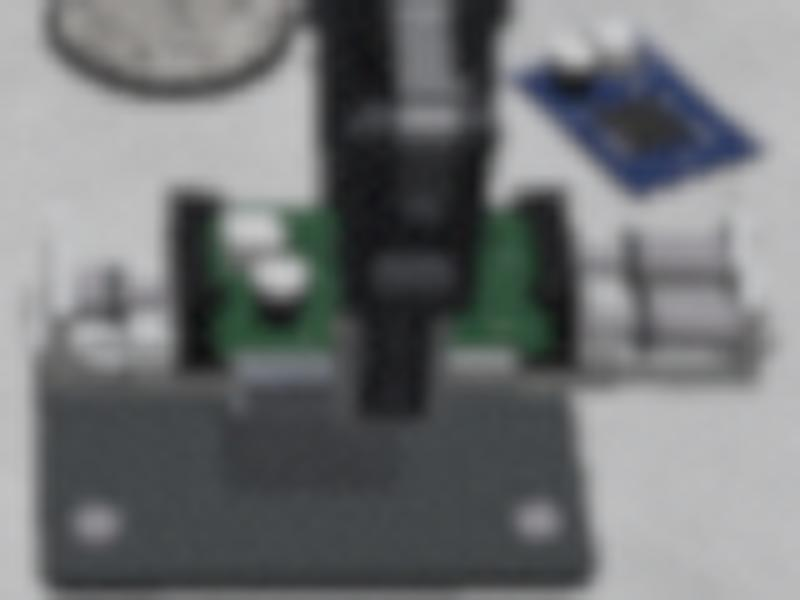

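The far edge is entering the short groove (u≈213), about 0.7 mm low and loading the tool by 11 N upward. I'll raise slightly and continue.

apply_moves(moves=[[[-1, 0, 0, -0.04, 0], [-1, 0, 0, 0, 0], [-1, -0.03, 0, 0, 0], [-1, -0.03, 0, 0, 0], [-1, -0.03, 0, 0, 0], [-1, -0.03, 0, 0, 0], [-1, 0, 0, 0, 0], [-1, 0, 0, 0, 0], [-1, 0, 0, 0, 0], [-1, 0, 0, 0, 0]]])

```text
time: 26.53
ee_pos: [0.4232, 0.1719, 0.0521]
orientation: [0.001, 0.07, 0.998, 0.001]
contact_force: [3.2, -0.8, 7.2]
opening: 0.0445
gripper_force: 32.9
```

```bash
python3 sl.py
```

```text
t 26.53 pos [0.4232 0.1719 0.0521] yawY 81.98 F [ 3.17 -0.84  7.2 ] open 0.0445 grip 32.9
[(210, 348), (220, 351), (230, 349), (240, 347), (250, 346), (260, 346), (270, 346), (280, 346), (290, 346), (300, 346), (310, 347), (320, 342), (330, 301), (450, 347), (460, 347), (470, 346), (480, 345), (490, 345), (500, 346), (510, 350), (520, 353), (530, 354), (540, 340)]
level front edge if z=57 [[245. 354.]
 [573. 351.]]
```

apply_moves(moves=[[[-1, -0.03, 0, -0.02, 0], [-1, -0.03, 0, -0.02, 0], [-1, -0.03, 0, -0.02, 0], [-1, 0, 0, 0, 0], [-1, 0, 0, 0, 0], [-1, 0, 0, 0, 0], [-1, 0, 0, 0, 0], [-1, 0, 0, 0, 0], [-1, 0, 0, 0, 0], [-1, 0, 0, 0, 0]]])

```text
time: 27.42
ee_pos: [0.4246, 0.1714, 0.0527]
orientation: [-0.0, 0.07, 0.998, 0.0]
contact_force: [1.6, 4.0, 2.2]
opening: 0.0446
gripper_force: 32.6
```

```bash
python3 sl.py
```

```text
t 27.42 pos [0.4246 0.1714 0.0527] yawY 81.99 F [1.64 3.99 2.21] open 0.0446 grip 32.6
[(200, 346), (210, 347), (220, 344), (230, 344), (240, 343), (250, 343), (260, 342), (270, 342), (280, 342), (290, 343), (300, 342), (310, 340), (320, 303), (440, 342), (450, 343), (460, 344), (470, 344), (480, 344), (490, 345), (500, 349), (510, 352), (520, 354), (530, 349)]
level front edge if z=57 [[245. 354.]
 [573. 351.]]
```

Level and nearly centred (axial force about 1 N). Releasing.

apply_moves(moves=[[[0.5, 0, 0, 0, 0], [0.5, 0, 0, 0, 0], [0.5, 0, 0, 0, 0], [0.5, 0, 0, 0, 0], [0.5, 0, 0, 0, 0], [0.5, 0, 0, 0, 0], [0.5, 0, 0, 0, 0], [0.5, 0, 0, 0, 0], [0.5, 0, 0, 0, 0], [0.5, 0, 0, 0, 0]]])

```text
time: 28.3
ee_pos: [0.4247, 0.1711, 0.0527]
orientation: [0.0, 0.07, 0.998, 0.0]
contact_force: [-0.1, 0.2, -0.1]
opening: 0.064
gripper_force: 0.0
```

apply_moves(moves=[[[0.5, 0, 0, -0.1, 0], [0.5, 0, 0, -0.2, 0], [0.5, 0, 0, -0.4, 0], [0.5, 0, 0, -0.6, 0], [0.5, 0, 0, -0.8, 0], [0.5, 0, 0, -0.8, 0], [0.5, 0, 0, -0.8, 0], [0.5, 0, 0, -0.8, 0], [0.5, 0, 0, -0.4, 0], [0.5, 0, 0, 0, 0]]])

```text
time: 29.13
ee_pos: [0.4267, 0.1715, 0.2033]
orientation: [0.003, 0.07, 0.998, 0.001]
contact_force: [1.0, 0.4, 0.3]
opening: 0.0641
gripper_force: 0.0
```

```bash
python3 - <<'E'
from h import *;from bench import robot
s=robot.state();go(s,None)
o=np.zeros((600,800,3),np.uint8)
T=robot.camera('top');c=robot.camera('side')
t=np.ascontiguousarray(T['image'][:,:,::-1]);im=np.ascontiguousarray(c['image'][:,:,::-1])
o[:,:400]=crop(t,165,170,50,75,400,600);o[:300,400:]=crop(im,252,202,80,60,400,300);o[300:,400:]=crop(im,200,120,160,120,400,300)
cv2.imwrite('pics/done.png',o)
E
```

```text
t 29.13 pos [0.4267 0.1715 0.2033] yawY 81.98 F [0.97 0.38 0.34] open 0.0641 grip 0.0
```

View pics/done.png

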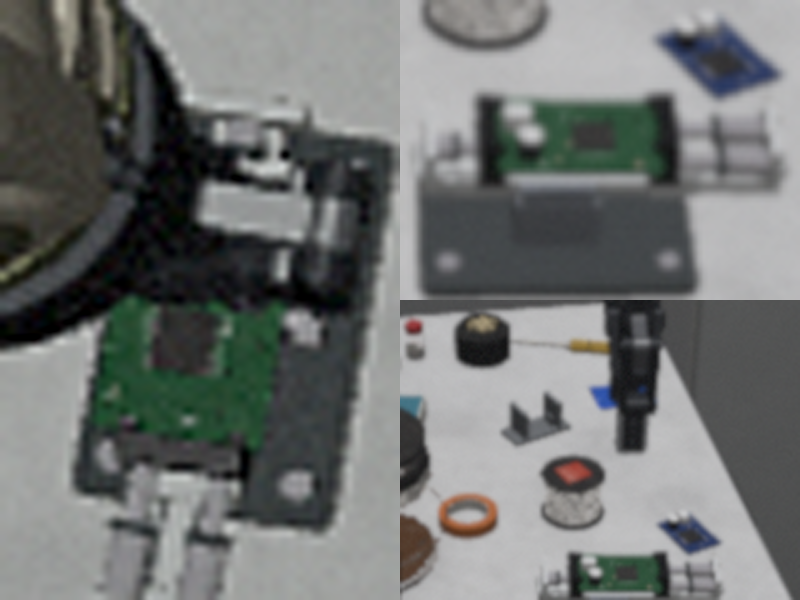

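The board sits level with both short edges in the grooves, roughly centred along the jaws (top crop: overhang about 16 and 22 px, under 1 mm off). The stand is empty and the reel is in place. Handing in.

```bash
python3 -c "
from bench import robot;print(robot.close_job())"
```

```text
the job is handed in; nothing more can be done
None
```

The green board is seated level in the spring vice, both short edges in the grooves and within about 1 mm of midway along the jaws; I handed the job in at about 29 s with the gripper clear, but no verdict was returned.

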